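# Unload a soldered encoder board and show its solder side to the inspection camera

### The arm

A 6-joint arm with a two-finger parallel gripper is mounted at the origin on the work surface. World frame = base frame: x ahead of the robot, y to its left, z up, the work surface at z = 0. Lengths are in m, angles in degrees, forces in N, time in s.
With the tool pointing down it reaches from about 0.275 to 0.85 m from the base axis. Payload 19 kg.
Tool frame: the origin (TCP) lies between the finger pads; the fingertips stand 19 mm ahead of it and the grasp point (between the pads) is the TCP; z points along the fingers, y is the line along which they close (so a half turn about z gives the same grasp; the last joint's range is limited). The gripper opens to 85 mm and grips with 20 to 120 N. Pads are 22 mm wide; open, the fingers measure 114 mm over their backs; the gripper's body (76 mm by 85 mm) begins 54 mm behind the grasp point. The pads swing forward as they close: fully open they stand 13 mm farther back than shut.
Start: joints at [-72.766, 8.623, 82.357, -0, 89.026, -7.678], TCP at [0.242, -0.521, 0.25] pointing down, gripper open.
Joint ranges: [-160.23, 160.23], [-39.13, 120.54], [6.94, 153.29], [-79.49, 259.48], [9.18, 160.14], [-161.06, 161.06]. Speed limits (degrees/s): [108.29, 108.29, 127.2, 172.46, 172.46, 172.46].

### API

Orientations are given as a 3x3 rotation matrix whose columns are the frame's x, y, z axes.
In Python, from bench import manip, imaging, order gives the robot as it stands.
- The arm moves only by the tool drive_tool, never from a script. Its argument "deltas" is a list of rows, each a list of 7 numbers: the finger opening in m, from 0 to 0.0854, then the shift along the tool's x, y, z in m, then the turn, a rotation vector about the tool's x, y, z in rad. In form: [[gripper, x, y, z, ax, ay, az], ...]. A call has 1 to 10 rows; each row is the pose to reach, as a shift and turn from the pose commanded when the call began, along the tool's axes at that moment; what a row does not reach only later rows make up. A row lasts 1/12 s, in which the tool goes at most 41.7 mm and 7.16 degrees, less where a joint would pass 70% of its speed; a pose out of reach is approached as far as the arm can. A call with a gripper value outside its range is refused whole. The fingers move at their own pace and stop on an object; "force" is the grip in N (left out, the last holds). Time passes only in rows, so rows that repeat a pose let the fingers close. It gives the time, the measured TCP pose, the force, the opening and the grip force at its end, in the units of the state.
- manip.get_obs(): the state, without advancing time (a new reading comes with each control period).
- imaging.snapshot(name): name is "scene" or "top"; returns a dict with "img" (480x640x3 uint8, red, green, blue), "fx", "fy", "cx", "cy" (pixels), "rvec" (rotation vector, rad) and "tvec" (3), from world to camera coordinates, as OpenCV has them. Camera axes: x right, y down, z forward; pixel columns grow to the right and rows downward; lengths in m; the calibration is good to about 2 mm. A picture is of the moment at which its call begins. There is no depth.
- order.sign_off(): hands the job in; it is judged then, once.
Trained networks look in the newest picture that a camera, given by its name, has taken for a name from the list of things; names that differ only in an ending like _2 or _b are one class to them, and where a whole thing is asked for, a point or a joint stands for the part that bears it (a point fixed in the world has none). Each returns a list of dicts, best first, with "p" (0 to 1); they miss things now and then, are a little off and sometimes report something else, mostly with a low value. They report only what shows in the picture. A call takes as long as a camera call. They do not tell look-alikes from the thing itself.
- imaging.cut_out(camera, thing): "region" (480x640 bool, what is visible of it).
- imaging.pinpoint(camera, thing): "position" ([x, y, z] in m, in world coordinates, good to about 4 mm: a listed point, or the origin of a listed thing).
The state is a dict: "clock": time; "q": joint angles; "dq": joint speeds; "tau": joint torques, N m; "ee_pos": TCP position; "tool_rot": TCP orientation; "ft_force": force on the tool from outside, world axes, zero at the start; "torque": the same for the moment, N m; "width": finger opening in m; "grip_force": force on a finger pad.
Only numpy, scipy, OpenCV 4.12 (cv2) and the standard library are available. Lean on these libraries where they do the work, as an engineer would, in place of code of your own. Each camera call takes 0.05 s, during which the arm holds its last target. There are 200 camera calls.

### The job

First lift the red ring weight off the encoder on the purple board and return it to the storage post with the red base, fully down. Then take the board out of its cradle by the green encoder body and hold it still in the air before the tilted inspection camera: solder side squarely facing the lens, board centred on the lens axis, 80 mm from the glass, long edges level (either way round), and finish there, still holding it. Do not touch the camera, and leave the other things on the bench where they are.

Things in the scene. Friction and masses are not known exactly. Their poses are not given: they have to be found in the camera images.
- cradle: fixed soldering cradle, aluminium base 104 x 80 x 10 mm with grey plastic ledges whose top is 18 mm above its underside, and corner stops reaching 22 mm (about 2 mm play around the board). Origin: centre of its underside, on the table; z up, x along its 104 mm side
- board: loose purple circuit board 70 (x) x 50 (y) x 2 mm, 40 to 80 g, in the cradle. Origin: centre of its solder side (underside), 18 mm above the table at the start; x along the long edge, z out of the component side. On its middle a green encoder body 20 x 20 mm, square to the edges, z = 2 to 16 mm (grip here, across either pair of sides; board around it flat), then a shaft at most 9 mm across
- shaft_tip (a point): free end of the encoder shaft, 46 mm above the board's origin along the board's z
- red_weight: loose red steel ring weight, outside diameter 34 mm, hole 14 mm, height 24 mm, 90 to 180 g; at the start it sits on the green encoder body (underside 34 mm above the table) with the shaft through its hole and 6 mm out of its top. Origin: centre of its underside, z along its axis
- red_post: fixed storage post with a red round base 52 mm across, 10 mm high, and an upright steel pin 9 mm across whose top is 42 mm above the table; a ring weight belongs over the pin, resting on the base. Origin: centre of the base's underside on the table, z up. Empty at the start; the three posts (red, blue, yellow) trade places
- blue_post: the same post with a blue base; it carries the blue weight. Leave it
- yellow_post: the same post with a yellow base, empty. Leave it empty
- camera: fixed inspection camera on a grey and black stand: base plate 120 x 100 x 14 mm (its middle 15 mm to +x of the origin), carrying the head. Origin: on the table, straight below the centre of the glass; z up. Highest point about 130 mm above the table
- camera_head: the camera's head: white ring light 68 mm across around a dark lens. Origin: centre of the glass, 115 mm above the table. z axis: viewing direction, up and out of the glass, 30 degrees from vertical, leaning to the stand's -x side (towards the robot); y axis level; its metal lies below z = 0. Wanted: board origin on this z axis at z = 80 mm, board z along head z, board x along head y or -y
- blue_weight: loose ring weight like the red one but blue, sitting on the blue post; bystander. Origin: centre of its underside
- spool: loose grey spool of solder, 60 mm across, 48 mm high, standing on its flange; bystander. Origin: centre of its underside
- flux_bottle: loose amber bottle with black cap, 36 mm across, 75 mm high; bystander. Origin: centre of its underside
- screwdriver: loose yellow-handled screwdriver, 160 mm long, 26 mm thick, lying along its x axis; bystander. Origin: under its middle
- tweezers: loose dark tweezers, about 120 mm long, 7 mm high, lying along its x axis; bystander. Origin: under its middle
Not all that is in view belongs to the job. Leave any black or pink look-alike of the red_weight alone.

How it is judged (in metres and radians):
On the way, in this order (a step that is already met when the one before it is completed fails the run):
1. the red weight rests fully down on the red post, released, while the board is still in its cradle (horizontal distance between red_weight and red_post below 0.006 m and z of red_weight in the frame of red_post below 0.014 m and angle between red_weight's own z axis and vertical below 0.15 rad and contact force between the fingers and red_weight below 0.05 N and height (world z) of board below 0.03 m), for 0.2 s.
2. the fingers have lifted the board clear of the cradle (contact force between the fingers and board above 0.5 N and height (world z) of board above 0.05 m), for 0.1 s.
At the end, for the whole second after the job is handed in: Red weight down on the red post (6 mm sideways, 4 mm in height), released. Board at rest in the fingers only: within 12 mm of the lens axis each way, 65 to 95 mm from the glass, solder side to the lens within 0.17 rad, long edge along head y within 0.2 rad, either way (horizontal distance between red_weight and red_post below 0.006 m and z of red_weight in the frame of red_post below 0.014 m and angle between red_weight's own z axis and vertical below 0.15 rad and contact force between the fingers and red_weight below 0.05 N and x of board in the frame of camera_head between -0.012 and 0.012 m and y of board in the frame of camera_head between -0.012 and 0.012 m and z of board in the frame of camera_head between 0.065 and 0.095 m and angle between the z axis of board and the z axis of camera_head, either way round below 0.17 rad and angle between the x axis of board and the y axis of camera_head, either way round below 0.2 rad and z of shaft_tip in the frame of camera_head above 0.1 m and contact force between the fingers and board above 0.5 N and height (world z) of board above 0.12 m and contact force between board and camera below 0.05 N and linear speed of board below 0.02 m/s and angular speed of board below 0.2 rad/s); the arm keeps its last pose, push and grip.
It fails at once if the camera is touched (over 1 N) (contact force between camera and anything else above 1 N).
It fails at once if the blue weight, spool, flux bottle, screwdriver or tweezers is moved more than 15 mm (distance of any of blue_weight, spool, flux_bottle, screwdriver, tweezers from where it was at the start of the episode above 0.015 m).
It also fails if it takes over 64 s, if anything falls off the work surface, if the arm or the gripper's body presses on something with over 40 N, if the wrist force passes 120 N, or if a joint passes its speed limit or range.

## Working session

There is one attempt and no reset: what is moved stays moved. The work goes in short steps, Python scripts to look and compute and a tool call to move; the robot and the scene stay as the last step left them, time stands still between calls to the robot, and variables do not carry over. Pictures are saved under pics/ and viewed, at most 10 in all, crops included, and the job is handed in when it is done.

Besides the shell and the picture viewer there is one more tool, called after "Emit:" as name(argument=value, ...) on one line, values as JSON. drive_tool: Moves the arm, as the interface text tells. Its arguments: {"type":"object","properties":{"deltas":{"type":"array"},"force":{"type":"number"}},"required":["deltas"]}

```bash
mkdir -p pics; cat > h.py <<'E'
import numpy as np, cv2
from bench import manip, imaging, order
def save(s,n,crop=None,k=1):
    im=s['img'][:,:,::-1]
    if crop: x0,y0,x1,y1=crop; im=im[y0:y1,x0:x1]
    cv2.imwrite('pics/'+n,cv2.resize(im,None,fx=k,fy=k,interpolation=cv2.INTER_CUBIC))
def K(s): return np.array([[s['fx'],0,s['cx']],[0,s['fy'],s['cy']],[0,0,1.]])
def proj(s,P): return cv2.projectPoints(np.atleast_2d(np.array(P,float)),np.array(s['rvec'],float),np.array(s['tvec'],float),K(s),None)[0].reshape(-1,2)
def back(s,uv,z):
    R=cv2.Rodrigues(np.array(s['rvec'],float))[0]; t=np.array(s['tvec'],float).ravel()
    c=-R.T@t; d=R.T@np.linalg.inv(K(s))@np.array([uv[0],uv[1],1.]); return c+d*(z-c[2])/d[2]
E
python3 - <<'E'
from h import *
np.set_printoptions(precision=4,suppress=True)
for n in('scene','top'):
    s=imaging.snapshot(n); save(s,n+'0.png')
    R=cv2.Rodrigues(np.array(s['rvec']))[0]; print(n,s['fx'],-R.T@np.array(s['tvec']).ravel(), R[2])
    for t in 'cradle board shaft_tip red_weight red_post blue_post yellow_post camera camera_head blue_weight spool flux_bottle screwdriver tweezers'.split():
        print(t,[(round(d['p'],2),np.round(d['position'],3).tolist(),proj(s,d['position'])[0].round().tolist()) for d in imaging.pinpoint(n,t)[:3]])
o=manip.get_obs();print(o['ee_pos'],o['tool_rot'],o['width'],o['clock'])
E
```

```text
scene 592.3143933577726 [ 1.0751 -0.6497  0.8185] [-0.4318  0.5901 -0.6822]
cradle [(0.82, [0.478, 0.029, 0.001], [272.0, 232.0])]
board [(0.95, [0.476, 0.03, 0.019], [270.0, 225.0]), (0.51, [0.48, 0.027, -0.0], [272.0, 233.0])]
shaft_tip [(0.73, [0.479, 0.025, 0.061], [269.0, 211.0])]
red_weight [(0.8, [0.478, 0.028, 0.03], [270.0, 222.0]), (0.64, [0.438, -0.079, 0.001], [222.0, 255.0])]
red_post [(0.82, [0.624, 0.258, 0.001], [389.0, 198.0])]
blue_post [(0.72, [0.417, 0.294, 0.002], [320.0, 159.0])]
yellow_post [(0.86, [0.516, 0.293, -0.001], [355.0, 174.0])]
camera [(0.98, [0.623, -0.278, -0.002], [227.0, 371.0])]
camera_head [(0.68, [0.618, -0.282, 0.113], [213.0, 327.0])]
blue_weight [(0.67, [0.418, 0.298, 0.011], [321.0, 156.0])]
spool [(0.8, [0.729, 0.155, -0.002], [409.0, 245.0])]
flux_bottle [(0.68, [0.4, -0.287, -0.001], [129.0, 315.0])]
screwdriver [(0.55, [0.778, -0.002, 0.005], [392.0, 303.0]), (0.35, [0.402, -0.289, -0.002], [129.0, 317.0])]
tweezers [(0.92, [0.428, -0.179, -0.0], [183.0, 285.0])]
top 443.9144735439317 [ 0.5171 -0.0055  0.917 ] [ 0.0813 -0.0203 -0.9965]
[... 476 characters left out ...]
160.0, 270.0])]
camera [(0.96, [0.62, -0.284, -0.004], [439.0, 221.0]), (0.26, [0.62, -0.277, 0.112], [454.0, 214.0]), (0.24, [0.406, -0.289, -0.001], [444.0, 324.0])]
camera_head [(0.97, [0.622, -0.28, 0.112], [455.0, 213.0])]
blue_weight [(0.8, [0.422, 0.296, 0.01], [155.0, 318.0]), (0.44, [0.426, 0.294, 0.002], [157.0, 316.0])]
spool [(0.65, [0.734, 0.152, 0.004], [230.0, 166.0]), (0.39, [0.406, -0.292, -0.002], [445.0, 324.0])]
flux_bottle [(0.55, [0.406, -0.291, -0.003], [445.0, 324.0])]
screwdriver []
tweezers [(0.93, [0.423, -0.18, 0.001], [391.0, 316.0])]
[ 0.2422 -0.5215  0.2503] [[ 0.907   0.4212 -0.    ]
 [ 0.4212 -0.907   0.0001]
 [ 0.     -0.0001 -1.    ]] 0.0856176377842102 1.5
```

View pics/scene0.png

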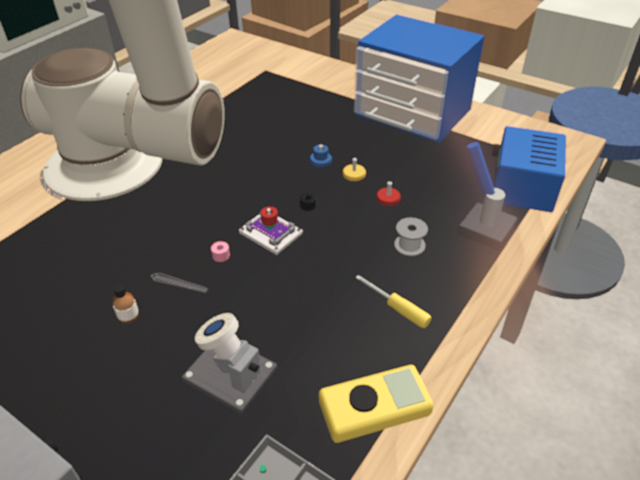

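View pics/top0.png

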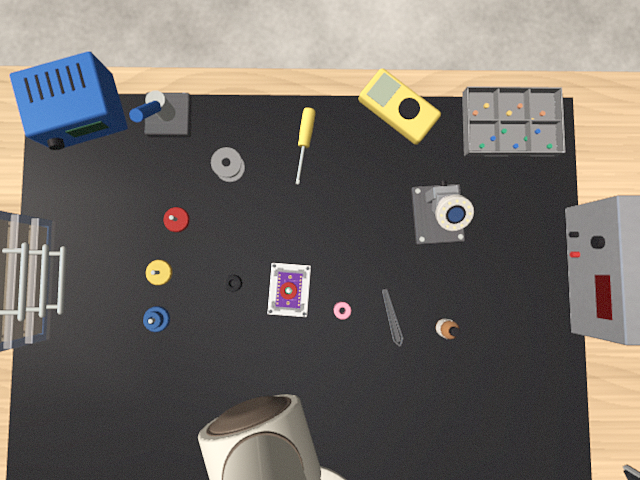

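```bash
python3 - <<'E'
from h import *
np.set_printoptions(precision=4,suppress=True)
im=cv2.imread('pics/scene0.png');a=cv2.resize(im[165:285,190:330],None,fx=3,fy=3,interpolation=cv2.INTER_CUBIC)
t=cv2.imread('pics/top0.png');b=cv2.resize(t[235:355,235:375],None,fx=3,fy=3,interpolation=cv2.INTER_CUBIC)
cv2.imwrite('pics/crop0.png',np.vstack([a,b])[:, :][:, :] if 0 else cv2.resize(np.hstack([a,b]),None,fx=.95,fy=.95))
# purple board yaw, head yaw from top and scene images
for n in('top','scene'):
    s=imaging.snapshot(n)
    hsv=cv2.cvtColor(s['img'],cv2.COLOR_RGB2HSV)
    for th,z in(('board',.02),('cradle',.010),('camera',.014),('camera_head',.115),('red_weight',.058),('red_post',.01)):
        for d in imaging.cut_out(n,th)[:1]:
            m=d['region'].astype(np.uint8)
            c=max(cv2.findContours(m,0,2)[0],key=cv2.contourArea)[:,0]
            P=np.array([back(s,p,z)[:2] for p in c])
            r=cv2.minAreaRect((P*1000).astype(np.float32)); print(n,th,round(d['p'],2),m.sum(),c.min(0),c.max(0),np.round(r[0],1),np.round(r[1],1),round(r[2],1))
E
```

```text
top board 0.88 633 [275 272] [301 308] [478.2  29.7] [49.7 71.6] 85.6
top cradle 0.93 1162 [267 262] [310 316] [479.1  29.5] [ 80.1 104. ] 85.2
top camera 0.69 3009 [412 180] [471 242] [ 638.9 -286.4] [128.7 121.4] 1.7
top camera_head 0.71 481 [382 289] [402 344] [ 434.9 -160.3] [101.2  18.8] 13.5
top red_weight 0.65 165 [334 302] [349 317] [441.8 -74. ] [29.7 27.1] 44.5
top red_post 0.72 454 [164 208] [189 230] [622.  258.9] [50.5 45.5] 65.0
scene board 0.8 422 [252 219] [289 238] [478.3  27.4] [51.9 70.1] 84.9
scene cradle 0.97 888 [240 217] [301 253] [480.1  24.4] [ 87.3 111.9] 84.8
scene camera 0.69 5166 [182 313] [276 412] [ 617.2 -262. ] [161.2 148.1] 2.7
scene camera_head 0.96 1847 [196 313] [249 372] [ 649.9 -290. ] [70.4 98.6] 75.3
scene red_weight 0.81 269 [213 242] [229 260] [ 473.4 -110.8] [29.6 49.5] 42.0
scene red_post 0.83 349 [378 182] [401 204] [624.3 261.6] [72.3 51.5] 88.0
```

```bash
python3 - <<'E'
import cv2,numpy as np
im=cv2.imread('pics/scene0.png');t=cv2.imread('pics/top0.png')
c=lambda i,x,y,w,h,W,H:cv2.resize(i[y:y+h,x:x+w],(W,H),interpolation=cv2.INTER_CUBIC)
cv2.imwrite('pics/crop1.png',np.vstack([np.hstack([c(im,205,180,120,90,400,300),c(t,230,250,120,90,400,300)]),np.hstack([c(im,175,305,120,90+30,400,300) if 0 else c(im,165,305,140,105,400,300),c(t,400,175,100,75,400,300)])]))
E
```

```text
(no output)
```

View pics/crop1.png

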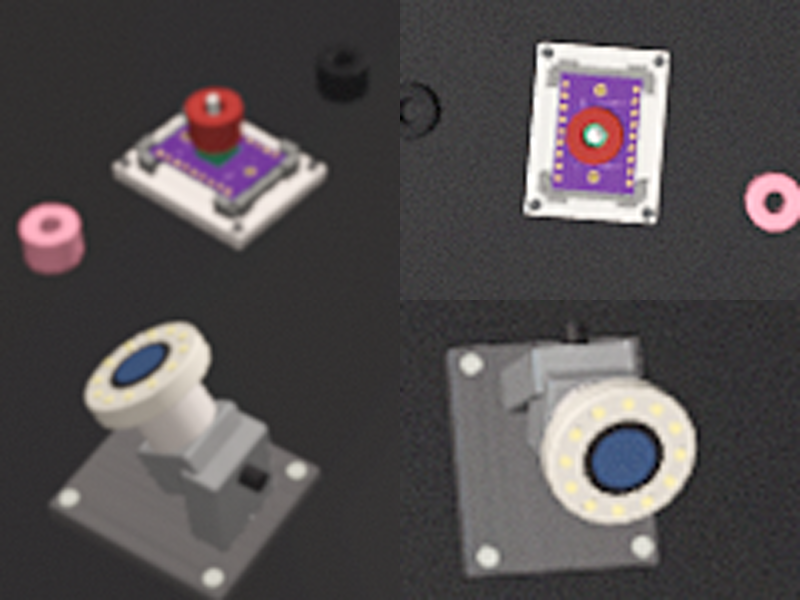

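```bash
python3 - <<'E'
from h import *
from scipy.optimize import least_squares
np.set_printoptions(precision=4,suppress=True)
S=imaging.snapshot('scene');T=imaging.snapshot('top')
def tri(us,ut):
    f=lambda X:np.r_[proj(S,X)[0]-us,proj(T,X)[0]-ut]
    r=least_squares(f,[.5,0,.05],x_scale=.01); return r.x,r.fun
def cv(p,sc,ox,oy): return np.array(p)/sc+[ox,oy]+(.5/sc-.5)
sb=lambda x,y:cv((x,y-300),400/140,165,305); tb=lambda x,y:cv((x-400,y-300),4,400,175)
st=lambda x,y:cv((x,y),400/120,205,180); tt=lambda x,y:cv((x-400,y),400/120,230,250)
print('lens',tri(sb(140,364),tb(623,458)))
print('tip',tri(st(213,101),tt(596,134)))
print('red top',back(T,tt(596,135),.058),back(S,st(213,106),.058))
# base plate corners, model fit
pl=np.array([[-45,50],[-45,-50],[75,50],[75,-50]])/1e3
obsT=[tb(446,347),tb(468,575),tb(658,560)]; obsS=[sb(50,503),sb(222,598),sb(320,470)]
print('T corners',[back(T,u,.014)[:2] for u in obsT]); print('S corners',[back(S,u,.014)[:2] for u in obsS])
print('T screws',[back(T,tb(*u),.016)[:2] for u in((471,364),(487,556),(643,547))])
print('S screws',[back(S,sb(*u),.016)[:2] for u in((68,497),(297,470),(212,577))])
# red post: red colour mask; base top disc at z=.01, pin top
for n,s in(('T',T),('S',S)):
    h=cv2.cvtColor(s['img'],cv2.COLOR_RGB2HSV); m=(((h[...,0]<8)|(h[...,0]>172))&(h[...,1]>150)&(h[...,2]>60)).astype(np.uint8)
    k,l,stt,cc=cv2.connectedComponentsWithStats(m)
    for i in range(1,k):
        if stt[i,4]>60:
            c=max(cv2.findContours((l==i).astype(np.uint8),0,2)[0],key=cv2.contourArea)[:,0]
            P=np.array([back(s,p,.01)[:2] for p in c]); (q,r)=cv2.minEnclosingCircle((P*1000).astype(np.float32)); print(n,stt[i],cc[i],'circ z=.01',q,r)
save(T,'p.png',(150,190,210,240),6); 
im=np.hstack([cv2.resize(s['img'][y:y+40,x:x+50,::-1],(400,320),interpolation=cv2.INTER_CUBIC) for s,x,y in((S,365,170),(T,150,195))]); cv2.imwrite('pics/post.png',im)
E
```

```text
lens (array([ 0.6186, -0.2808,  0.1128]), array([0.5262, 0.0011, 0.4293, 0.4703]))
tip (array([0.4789, 0.027 , 0.0624]), array([ 0.4939, -0.0395,  0.3142,  0.3607]))
red top [0.4788 0.0278 0.058 ] [0.4775 0.0267 0.058 ]
T corners [array([ 0.6897, -0.2231]), array([ 0.5716, -0.2323]), array([ 0.5794, -0.3304])]
S corners [array([ 0.5784, -0.3322]), array([ 0.697 , -0.3237]), array([ 0.6906, -0.2292])]
T screws [array([ 0.6805, -0.2354]), array([ 0.5812, -0.2417]), array([ 0.5859, -0.3222])]
S screws [array([ 0.5852, -0.3244]), array([ 0.6807, -0.2376]), array([ 0.6853, -0.3178])]
T [164 207  25  25 459] [176.2244 219.2963] circ z=.01 (621.18115234375, 259.9307556152344) 26.001094818115234
T [595 276  17  44 614] [603.2492 296.9837] circ z=.01 (461.08599853515625, -616.070556640625) 46.08927536010742
T [280 282  17  17 175] [287.9429 290.3543] circ z=.01 (476.30157470703125, 30.589279174804688) 16.903182983398438
S [377 187  24  18 297] [388.1044 196.4714] circ z=.01 (622.0111694335938, 253.94737243652344) 30.112380981445312
S [261 206  17  20 228] [269.0088 215.7456] circ z=.01 (446.55316162109375, 58.81626892089844) 30.546728134155273
```

View pics/post.png

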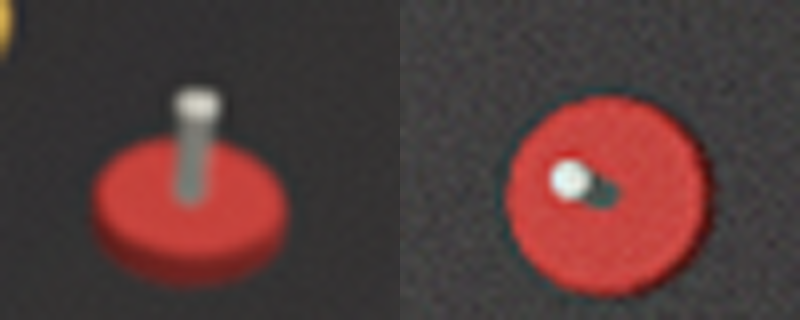

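The three candidates at scene/top pixels are red (270,217)/(289,290), pink (220,250)/(342,310) and black (308,201)/(233,283). The red one sits on the purple board with the shaft through it, so it is the target. The crop confirms this. The red post is empty, with its pin top at scene (389,182) and top (171,217).

```bash
cat >> h.py <<'E'
from scipy.spatial.transform import Rotation as Ro
def Rdown(h):
    h=np.radians(h); y=np.array([np.cos(h),np.sin(h),0]); z=np.array([0,0,-1.]); return np.c_[np.cross(y,z),y,z]
def plan(p,R):
    o=manip.get_obs(); R0=np.array(o['tool_rot']).reshape(3,3)
    d=R0.T@(np.array(p)-o['ee_pos']); r=Ro.from_matrix(R0.T@R).as_rotvec()
    print('d',np.round(d,4).tolist(),'r',np.round(r,4).tolist(),'| at',np.round(o['ee_pos'],4),'w',round(o['width'],4),'gf',o['grip_force'],'ft',np.round(o['ft_force'],2),'t',o['clock'],'q',np.round(o['q'],1))
def tri(us,ut,S,T):
    from scipy.optimize import least_squares
    r=least_squares(lambda X:np.r_[proj(S,X)[0]-us,proj(T,X)[0]-ut],[.5,0,.05],x_scale=.01); return r.x,r.fun
E
python3 - <<'E'
from h import *
S=imaging.snapshot('scene');T=imaging.snapshot('top')
print(tri((389.2,182.4),(170.8,216.9),S,T), back(S,(389.2,182.4),.042),back(T,(170.8,216.9),.042),back(S,(388.2,194.6),.01),back(T,(175.4,218.7),.01))
plan([.4785,.0275,.16],Rdown(-4.6))
E
```

```text
(array([0.62111078, 0.2602646 , 0.04161849]), array([ 0.47349878, -0.12912637,  0.27567136,  0.35264493])) [0.62071689 0.25887246 0.042     ] [0.6217639  0.26070676 0.042     ] [0.62149802 0.25753353 0.01      ] [0.62190891 0.26100887 0.01      ]
d [0.4456, -0.3984, 0.0903] r [-0.0001, -0.0001, -1.0558] | at [ 0.2422 -0.5215  0.2503] w 0.085 gf 0.0 ft [ 0.19 -0.47  0.54] t 2.4 q [-72.8   8.6  82.4  -0.   89.   -7.7]
```

Emit:
drive_tool(deltas=[[0.0854,0.446,-0.398,0,0,0,-1.056],[0.0854,0.446,-0.398,0,0,0,-1.056],[0.0854,0.446,-0.398,0,0,0,-1.056],[0.0854,0.446,-0.398,0,0,0,-1.056],[0.0854,0.446,-0.398,0,0,0,-1.056],[0.0854,0.446,-0.398,0,0,0,-1.056],[0.0854,0.446,-0.398,0,0,0,-1.056],[0.0854,0.446,-0.398,0,0,0,-1.056],[0.0854,0.446,-0.398,0,0,0,-1.056],[0.0854,0.446,-0.398,0,0,0,-1.056]], force=30)

```text
clock: 3.23
ee_pos: [0.4075, -0.1369, 0.2506]
tool_rot: [[0.076, 0.997, 0.001], [0.997, -0.076, -0.0], [-0.0, 0.001, -1.0]]
ft_force: [1.5, -1.0, 0.9]
width: 0.0852
grip_force: 0.0
```

```bash
python3 -c "
from h import *
plan([.4785,.0275,.13],Rdown(-4.6))"
```

```text
d [0.1694, 0.0583, 0.1206] r [0.0008, 0.0003, 0.0045] | at [ 0.4075 -0.1369  0.2506] w 0.0852 gf 0.0 ft [ 1.52 -0.99  0.86] t 3.2333 q [-28.9  -9.1 100.    0.   89.1 -24.5]
```

Emit:
drive_tool(deltas=[[0.06,0.169,0.058,0,0,0,0.004],[0.06,0.169,0.058,0,0,0,0.004],[0.06,0.169,0.058,0,0,0,0.004],[0.06,0.169,0.058,0,0,0,0.004],[0.06,0.169,0.058,0,0,0,0.004],[0.06,0.169,0.058,0.1,0,0,0.004],[0.06,0.169,0.058,0.1,0,0,0.004],[0.06,0.169,0.058,0.12,0,0,0.004],[0.06,0.169,0.058,0.12,0,0,0.004],[0.06,0.169,0.058,0.12,0,0,0.004]])

```text
clock: 4.07
ee_pos: [0.4781, 0.0248, 0.1302]
tool_rot: [[0.084, 0.996, -0.003], [0.996, -0.084, 0.0], [0.0, -0.003, -1.0]]
ft_force: [0.7, -0.2, 1.0]
width: 0.0595
grip_force: 0.0
```

```bash
python3 -c "
from h import *
S=imaging.snapshot('scene');T=imaging.snapshot('top')
plan([.4785,.0275,.055],Rdown(-4.6))
c=lambda s,x,y:cv2.resize(s['img'][y:y+90,x:x+120,::-1],(400,300),interpolation=cv2.INTER_CUBIC)
cv2.imwrite('pics/g1.png',np.hstack([c(S,205,160),c(T,230,240)]))"
```

```text
d [0.0028, -0.0017, 0.0778] r [0.0027, 0.0, -0.004] | at [0.4797 0.0246 0.1328] w 0.0603 gf 0.0 ft [ 0.28 -0.53  0.54] t 4.1667 q [ -6.3   1.3 104.2   0.   74.3  -1.4]
```

View pics/g1.png

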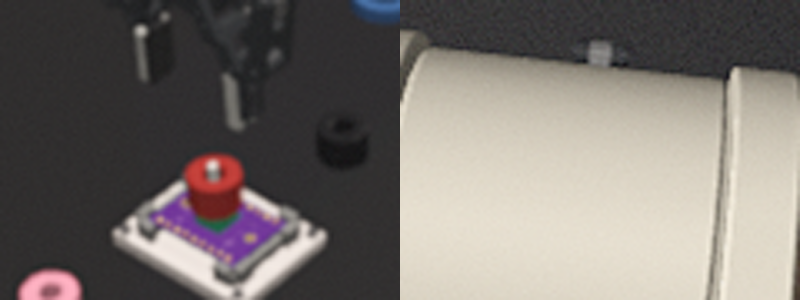

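The fingers stand over the red ring, which sits at crop (214,188). The arm hides it from the top camera. Descending to grip.

Emit:
drive_tool(deltas=[[0.06,0.003,-0.001,0.02,0.002,0,-0.003],[0.06,0.003,-0.001,0.04,0.002,0,-0.003],[0.06,0.003,-0.001,0.06,0.002,0,-0.003],[0.06,0.003,-0.001,0.07,0.002,0,-0.003],[0.06,0.003,-0.001,0.077,0.002,0,-0.003],[0.06,0.003,-0.001,0.077,0.002,0,-0.003],[0.05,0.003,-0.001,0.077,0.002,0,-0.003]])

```text
clock: 4.75
ee_pos: [0.4786, 0.0279, 0.0546]
tool_rot: [[0.081, 0.997, -0.001], [0.997, -0.081, 0.0], [0.0, -0.001, -1.0]]
ft_force: [0.3, 0.1, 0.1]
width: 0.0507
grip_force: 0.0
```

```bash
python3 -c "
from h import *
S=imaging.snapshot('scene')
plan([.4785,.0275,.055],Rdown(-4.6))
c=lambda s,x,y:cv2.resize(s['img'][y:y+90,x:x+120,::-1],(640,480),interpolation=cv2.INTER_CUBIC)
cv2.imwrite('pics/g2.png',c(S,205,160))"
```

```text
d [-0.0004, -0.0001, -0.0003] r [-0.0003, -0.0001, -0.0008] | at [0.4786 0.0279 0.0547] w 0.0501 gf 0.0 ft [-0.58 -0.51 -1.22] t 4.8 q [ -5.9   6.3 109.    0.   64.7  -1.2]
```

View pics/g2.png

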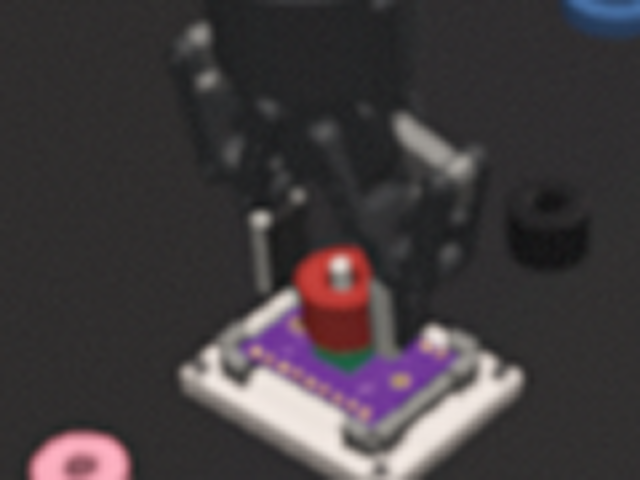

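The fingers straddle the ring (crop 340,300) and their tips are clear of the board. Closing and lifting 5 mm per row at first.

Emit:
drive_tool(deltas=[[0.03,0,0,0,0,0,0],[0.03,0,0,0,0,0,0],[0.03,0,0,0,0,0,0],[0.03,0,0,0,0,0,0],[0.03,0,0,-0.005,0,0,0],[0.03,0,0,-0.015,0,0,0],[0.03,0,0,-0.03,0,0,0],[0.03,0,0,-0.05,0,0,0],[0.03,0,0,-0.07,0,0,0],[0.03,0,0,-0.07,0,0,0]], force=40)

```text
clock: 5.63
ee_pos: [0.4796, 0.0279, 0.1279]
tool_rot: [[0.081, 0.997, 0.004], [0.997, -0.081, -0.0], [0.0, 0.004, -1.0]]
ft_force: [1.1, -0.2, 0.3]
width: 0.0325
grip_force: 39.9
```

```bash
python3 -c "
from h import *
S=imaging.snapshot('scene')
for t in ('red_weight','board'):print([(d['p'],d['position']) for d in imaging.pinpoint('scene',t)[:2]])
plan([.6213,.2598,.125],Rdown(-4.6+24))
plan([.6213,.2598,.125],Rdown(-4.6))"
```

```text
[(0.76, [0.49, 0.1412, -0.0004]), (0.75, [0.4341, -0.0759, 0.0015])]
[(0.89, [0.4762, 0.0274, 0.019]), (0.47, [0.4787, 0.0286, 0.1066])]
d [0.2426, 0.1242, -0.0017] r [-0.0017, -0.0004, -0.4196] | at [0.4779 0.028  0.1235] w 0.0326 gf 39.917149655520916 ft [ 0.38 -0.67 -1.67] t 5.7833 q [ -5.9   1.8 104.9   0.   73.4  -1.2]
d [0.2426, 0.1242, -0.0017] r [-0.0017, -0.0001, -0.0007] | at [0.4779 0.028  0.1235] w 0.0326 gf 39.917149655520916 ft [ 0.38 -0.67 -1.67] t 5.7833 q [ -5.9   1.8 104.9   0.   73.4  -1.2]
```

Emit:
drive_tool(deltas=[[0.03,0.03,0.015,0,0,0,0],[0.03,0.06,0.031,0,0,0,0],[0.03,0.09,0.046,0,0,0,0],[0.03,0.12,0.062,0,0,0,0],[0.03,0.15,0.077,0,0,0,0],[0.03,0.18,0.092,0,0,0,0],[0.03,0.21,0.107,0,0,0,0],[0.03,0.23,0.118,0,0,0,0],[0.03,0.242,0.124,0,0,0,0],[0.03,0.242,0.124,0,0,0,0]])

```text
clock: 6.62
ee_pos: [0.6215, 0.2613, 0.1212]
tool_rot: [[0.079, 0.997, -0.004], [0.997, -0.079, 0.0], [-0.0, -0.004, -1.0]]
ft_force: [0.5, -0.5, -1.1]
width: 0.0327
grip_force: 40.0
```

Emit:
drive_tool(deltas=[[0.03,0,0,0.02,0,0,0],[0.03,0,0,0.03,0,0,0],[0.03,0,0,0.03,0,0,0],[0.03,0,0,0.03,0,0,0]])

```text
clock: 6.95
ee_pos: [0.6205, 0.2586, 0.0923]
tool_rot: [[0.081, 0.997, -0.004], [0.997, -0.081, -0.0], [-0.001, -0.004, -1.0]]
ft_force: [0.4, 0.0, -1.3]
width: 0.0322
grip_force: 40.0
```

```bash
python3 -c "
from h import *
S=imaging.snapshot('scene');T=imaging.snapshot('top')
plan([.6213,.2598,.075],Rdown(-4.6))
c=lambda s,x,y:cv2.resize(s['img'][y:y+75,x:x+50,::-1],(400,600),interpolation=cv2.INTER_CUBIC)
cv2.imwrite('pics/g3.png',np.hstack([c(S,365,140),c(T,150,180)]))"
```

```text
d [0.0009, -0.0, 0.0188] r [-0.0015, -0.0003, -0.001] | at [0.6213 0.2589 0.0938] w 0.0327 gf 39.97247155755758 ft [-0.45 -0.24 -0.8 ] t 7.05 q [16.  25.3 79.5  0.  75.3 20.7]
```

View pics/g3.png

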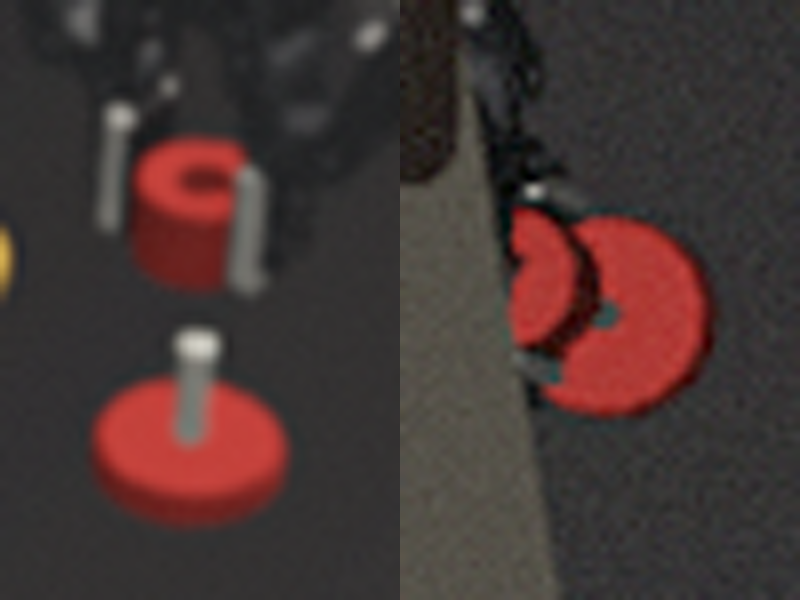

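```bash
python3 -c "
from h import *
S=imaging.snapshot('scene');T=imaging.snapshot('top')
for z in (.093,.0965):print(back(S,(390.2,162.1),z))
# red ring mask edges in scene vs model; silhouettes for xy offsets
a=np.linspace(0,2*np.pi,60)
def cyl(x,y,z): return np.array([[x+.017*np.cos(t),y+.017*np.sin(t),zz] for t in a for zz in(z,z+.024)])
for n,s,P in (('S',S,cyl(.6213,.2589,.0728)),('T',T,cyl(.6213,.2589,.0728))):
    u=proj(s,P); print(n,u.min(0),u.max(0))
    h=cv2.cvtColor(s['img'],cv2.COLOR_RGB2HSV); m=(((h[...,0]<8)|(h[...,0]>172))&(h[...,1]>120)&(h[...,2]>50)).astype(np.uint8)
    k,l,st,cc=cv2.connectedComponentsWithStats(m); print([x[:5].tolist() for x in st[1:] if x[4]>50])
"
```

```text
[0.61831469 0.26027448 0.093     ]
[0.62051854 0.25588421 0.0965    ]
S [382.30330401 156.60965012] [399.54905452 175.68719868]
[[382, 156, 15, 20, 229], [376, 187, 25, 19, 344]]
T [153.52302104 204.49175978] [175.82545136 224.09025912]
[[163, 206, 27, 26, 506], [595, 275, 17, 45, 647]]
```

Emit:
drive_tool(deltas=[[0.03,0,0,0.015,0,0,0],[0.03,0,0,0.025,0,0,0],[0.03,0,0,0.031,0,0,0],[0.03,0,0,0.036,0,0,0],[0.03,0,0,0.04,0,0,0],[0.03,0,0,0.04,0,0,0]])

```text
clock: 7.65
ee_pos: [0.6208, 0.2591, 0.0524]
tool_rot: [[0.081, 0.997, -0.003], [0.997, -0.081, -0.0], [-0.0, -0.003, -1.0]]
ft_force: [-0.2, -1.1, -0.8]
width: 0.0323
grip_force: 40.0
```

Emit:
drive_tool(deltas=[[0.03,0,0,0.008,0,0,0],[0.03,0,0,0.014,0,0,0],[0.03,0,0,0.018,0,0,0],[0.03,0,0,0.02,0,0,0],[0.03,0,0,0.02,0,0,0]])

```text
clock: 8.07
ee_pos: [0.6207, 0.2591, 0.0324]
tool_rot: [[0.081, 0.997, -0.003], [0.997, -0.081, 0.0], [-0.0, -0.003, -1.0]]
ft_force: [0.4, 0.8, -0.8]
width: 0.0324
grip_force: 40.0
```

Emit:
drive_tool(deltas=[[0.03,0,0,0.001,0,0,0],[0.03,0,0,0.0015,0,0,0],[0.03,0,0,0.0015,0,0,0],[0.04,0,0,0.001,0,0,0],[0.05,0,0,0.001,0,0,0],[0.06,0,0,0,0,0,0],[0.06,0,0,-0.002,0,0,0],[0.06,0,0,-0.002,0,0,0]])

```text
clock: 8.73
ee_pos: [0.6212, 0.2592, 0.0357]
tool_rot: [[0.081, 0.997, -0.001], [0.997, -0.081, 0.0], [0.0, -0.001, -1.0]]
ft_force: [0.0, -0.1, -0.1]
width: 0.06
grip_force: 0.0
```

Emit:
drive_tool(deltas=[[0.06,0,0,-0.02,0,0,0],[0.06,0,0,-0.05,0,0,0],[0.06,0,0,-0.085,0,0,0],[0.06,0,0,-0.1,0,0,0],[0.06,0,0,-0.1,0,0,0]])

```text
clock: 9.15
ee_pos: [0.6227, 0.2596, 0.14]
tool_rot: [[0.081, 0.997, 0.004], [0.997, -0.081, 0.002], [0.002, 0.004, -1.0]]
ft_force: [0.5, -0.4, 0.0]
width: 0.0603
grip_force: 0.0
```

```bash
python3 -c "
from h import *
S=imaging.snapshot('scene')
plan([.4785,.0275,.13],Rdown(-4.6))
print([(d['p'],d['position']) for d in imaging.pinpoint('scene','red_weight')[:4]])
c=lambda s,x,y:cv2.resize(s['img'][y:y+75,x:x+100,::-1],(640,480),interpolation=cv2.INTER_CUBIC)
cv2.imwrite('pics/g4.png',c(S,340,140))"
```

```text
d [-0.2427, -0.1243, 0.0068] r [0.0014, -0.0014, -0.0007] | at [0.622  0.2594 0.1373] w 0.06 gf 0.0 ft [ 0.24 -0.31 -0.74] t 9.2 q [16.1 23.4 76.8  0.  79.7 20.7]
[(0.68, [0.4768, 0.0276, 0.0197]), (0.62, [0.4355, -0.0766, 0.0005]), (0.55, [0.6171, 0.2584, 0.0071]), (0.53, [0.4947, 0.1391, 0.0022])]
```

View pics/g4.png

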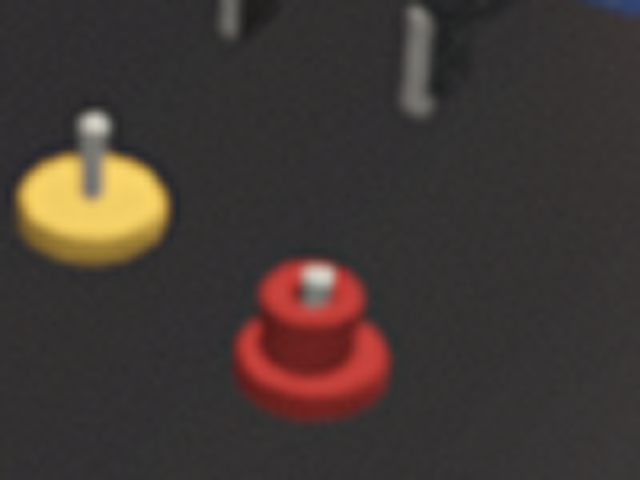

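The red ring sits down flat on the red base with the pin showing through it (crop 315,285), and it is released. Next I measure the board again.

```bash
python3 -c "
from h import *
for n in('scene','top'):
    s=imaging.snapshot(n)
    for t in('board','shaft_tip'):print(n,t,[(round(d['p'],2),np.round(d['position'],4)) for d in imaging.pinpoint(n,t)[:1]])
    for d in imaging.cut_out(n,'board')[:1]:
        m=d['region'].astype(np.uint8); c=max(cv2.findContours(m,0,2)[0],key=cv2.contourArea)[:,0]
        print(n,d['p'],m.sum(),cv2.minAreaRect((np.array([back(s,p,.02)[:2] for p in c])*1000).astype(np.float32)))
    h=cv2.cvtColor(s['img'],cv2.COLOR_RGB2HSV); m=((h[...,0]>45)&(h[...,0]<85)&(h[...,1]>90)&(h[...,2]>40)); m[:200]=0;m[330:]=0;m[:,:230]=0;m[:,330:]=0
    v,u=np.nonzero(m); print('green',len(u),u.mean(),v.mean(),back(s,(u.mean(),v.mean()),.034 if n=='top' else .03))
"
```

```text
scene board [(0.61, array([0.4738, 0.0286, 0.0211]))]
scene shaft_tip [(0.76, array([0.4784, 0.026 , 0.0639]))]
scene 0.78 592 ((478.1324157714844, 31.04739761352539), (58.92755126953125, 72.820556640625), 83.1007080078125)
green 82 269.4878048780488 223.53658536585365 [0.48024135 0.02299807 0.03      ]
top board [(0.59, array([0.4758, 0.0263, 0.0177]))]
top shaft_tip [(0.74, array([0.4817, 0.0308, 0.0673]))]
top 0.79 892 ((479.99365234375, 29.997615814208984), (51.174720764160156, 71.64466857910156), 85.83617401123047)
green 78 288.6025641025641 289.61538461538464 [0.47876543 0.02839569 0.034     ]
```

Emit:
drive_tool(deltas=[[0.045,-0.03,-0.015,0,0,0,0],[0.045,-0.06,-0.031,0,0,0,0],[0.045,-0.1,-0.051,0,0,0,0],[0.045,-0.135,-0.069,0,0,0,0],[0.045,-0.17,-0.087,0,0,0,0],[0.045,-0.2,-0.102,0,0,0,0],[0.045,-0.225,-0.115,0,0,0,0],[0.045,-0.243,-0.124,0.005,0,0,0],[0.045,-0.243,-0.124,0.005,0,0,0],[0.045,-0.243,-0.124,0.005,0,0,0]])

```text
clock: 10.48
ee_pos: [0.4777, 0.0263, 0.1304]
tool_rot: [[0.083, 0.997, -0.002], [0.997, -0.083, 0.0], [0.0, -0.002, -1.0]]
ft_force: [0.7, -0.6, -0.4]
width: 0.0451
grip_force: 0.0
```

Emit:
drive_tool(deltas=[[0.045,0,0,0,0,0,0],[0.045,0,0,0,0,0,0],[0.045,0,0,0.02,0,0,0],[0.045,0,0,0.03,0,0,0],[0.045,0,0,0.03,0,0,0],[0.045,0,0,0.03,0,0,0]])

```text
clock: 10.98
ee_pos: [0.4777, 0.0274, 0.1]
tool_rot: [[0.08, 0.997, -0.004], [0.997, -0.08, 0.0], [0.0, -0.004, -1.0]]
ft_force: [0.3, 0.1, -0.3]
width: 0.0453
grip_force: 0.0
```

```bash
python3 -c "
from h import *
plan([.4785,.028,.0415],Rdown(-4.5))"
```

```text
d [0.0006, 0.0009, 0.0585] r [-0.0035, -0.0002, -0.0018] | at [0.4777 0.0274 0.1   ] w 0.0453 gf 0.0 ft [ 0.34  0.06 -0.31] t 10.9833 q [ -6.    3.2 106.4   0.   70.6  -1.4]
```

Emit:
drive_tool(deltas=[[0.045,0,0,0.02,0,0,0],[0.045,0,0,0.04,0,0,0],[0.045,0,0,0.05,0,0,0],[0.045,0,0,0.055,0,0,0],[0.045,0,0,0.058,0,0,0],[0.045,0,0,0.058,0,0,0],[0.045,0,0,0.058,0,0,0]])

```text
clock: 11.57
ee_pos: [0.4782, 0.027, 0.0431]
tool_rot: [[0.081, 0.997, -0.001], [0.997, -0.081, 0.0], [0.0, -0.001, -1.0]]
ft_force: [-0.6, -0.1, 0.7]
width: 0.045
grip_force: 0.0
```

Emit:
drive_tool(deltas=[[0.01,0,0,0,0,0,0],[0.01,0,0,0,0,0,0],[0.01,0,0,0,0,0,0],[0.01,0,0,0,0,0,0],[0.01,0,0,0,0,0,0],[0.01,0,0,0,0,0,0]], force=60)

```text
clock: 12.07
ee_pos: [0.4781, 0.027, 0.0432]
tool_rot: [[0.081, 0.997, -0.001], [0.997, -0.081, 0.0], [0.0, -0.001, -1.0]]
ft_force: [-2.9, 0.8, 9.5]
width: 0.0182
grip_force: 59.0
```

Emit:
drive_tool(deltas=[[0.01,0,0,-0.003,0,0,0],[0.01,0,0,-0.008,0,0,0],[0.01,0,0,-0.02,0,0,0],[0.01,0,0,-0.04,0,0,0],[0.01,0,0,-0.07,0,0,0],[0.01,0,0,-0.1,0,0,0],[0.01,0,0,-0.13,0,0,0],[0.01,0,0,-0.15,0,0,0],[0.01,0,0,-0.15,0,0,0],[0.01,0,0,-0.15,0,0,0]])

```text
clock: 12.9
ee_pos: [0.4784, 0.027, 0.1935]
tool_rot: [[0.081, 0.997, 0.0], [0.997, -0.081, 0.0], [0.0, 0.0, -1.0]]
ft_force: [-0.1, 0.3, -1.3]
width: 0.018
grip_force: 58.9
```

```bash
python3 -c "
from h import *
S=imaging.snapshot('scene')
for t in('board','shaft_tip'):print([(round(d['p'],2),np.round(d['position'],4)) for d in imaging.pinpoint('scene',t)[:2]])
a=np.radians(4.2);zh=np.array([-.5*np.cos(a),-.5*np.sin(a),np.sqrt(.75)]);yh=np.array([-np.sin(a),np.cos(a),0]);c=np.array([.619,-.280,.115])
# board pose in tool now: flat assumption, offset TCP-board z
y=-yh; R=np.c_[np.cross(y,-zh),y,-zh]; print(R)
for off,R_ in((.025,R),):
    plan(c+.085*zh+off*zh+np.array([-.06,0,.10]),R_); plan(c+(.08+off)*zh,R_)
plan(c+(.105)*zh+np.array([-.06,0,.10]),Rdown(-85.8))
save(S,'g5.png',(205,110,325,200),5)
print(S['rvec'])
"
```

```text
[(0.97, array([0.4757, 0.0285, 0.1715])), (0.23, array([ 0.5135,  0.2891, -0.0011]))]
[(0.88, array([0.48  , 0.0302, 0.2134]))]
[[ 0.86369967  0.0732382   0.49865724]
 [ 0.06342614 -0.99731448  0.0366191 ]
 [ 0.5        -0.         -0.8660254 ]]
d [-0.3078, 0.0512, -0.1191] r [-0.3732, 0.4347, 1.381] | at [0.4776 0.027  0.1914] w 0.018 gf 58.927963972091675 ft [ 0.16  0.22 -0.87] t 13.05 q [-6.  -1.2 99.7  0.  81.7 -1.4]
d [-0.3026, 0.1139, -0.015] r [-0.3732, 0.4347, 1.381] | at [0.4776 0.027  0.1914] w 0.018 gf 58.927963972091675 ft [ 0.16  0.22 -0.87] t 13.05 q [-6.  -1.2 99.7  0.  81.7 -1.4]
d [-0.3075, 0.0537, -0.1148] r [-0.0031, 0.0024, 1.4165] | at [0.4776 0.027  0.1914] w 0.018 gf 58.927963972091675 ft [ 0.16  0.22 -0.87] t 13.05 q [-6.  -1.2 99.7  0.  81.7 -1.4]
[ 2.23964981  0.6954126  -0.33094568]
```

View pics/g5.png

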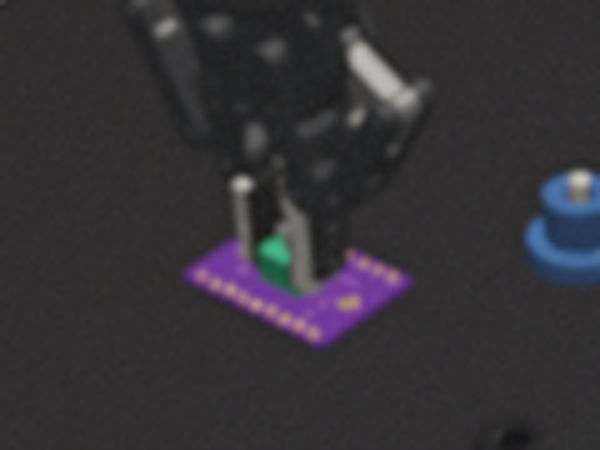

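The board (crop 300,280) hangs level in the fingers by the green body. I check its pose against a flat model, then swing over.

Emit:
drive_tool(deltas=[[0.01,-0.02,0.004,-0.012,-0.03,0.03,0.1],[0.01,-0.05,0.008,-0.024,-0.06,0.07,0.21],[0.01,-0.08,0.013,-0.036,-0.09,0.1,0.32],[0.01,-0.11,0.018,-0.048,-0.12,0.14,0.43],[0.01,-0.14,0.023,-0.06,-0.15,0.17,0.54],[0.01,-0.17,0.028,-0.072,-0.18,0.21,0.65],[0.01,-0.2,0.033,-0.084,-0.21,0.24,0.76],[0.01,-0.23,0.038,-0.096,-0.24,0.28,0.87],[0.01,-0.255,0.043,-0.108,-0.265,0.31,0.98],[0.01,-0.28,0.047,-0.119,-0.295,0.345,1.09]])

```text
clock: 13.88
ee_pos: [0.5022, -0.2577, 0.3108]
tool_rot: [[0.843, 0.353, 0.406], [0.346, -0.934, 0.095], [0.413, 0.06, -0.909]]
ft_force: [1.1, 0.1, -0.5]
width: 0.0178
grip_force: 58.9
```

Emit:
drive_tool(deltas=[[0.01,0,0,0,0,0,0],[0.01,0,0,0,0,0,0],[0.01,0,0,0,0,0,0]])

```text
clock: 14.13
ee_pos: [0.5022, -0.2556, 0.3101]
tool_rot: [[0.841, 0.36, 0.404], [0.353, -0.931, 0.096], [0.41, 0.061, -0.91]]
ft_force: [-0.0, -0.4, -0.6]
width: 0.0183
grip_force: 59.0
```

```bash
cat >> h.py <<'E'
a=np.radians(4.2);zh=np.array([-.5*np.cos(a),-.5*np.sin(a),np.sqrt(.75)]);yh=np.array([-np.sin(a),np.cos(a),0]);ch=np.array([.619,-.280,.115])
Rt=np.c_[np.cross(-yh,-zh),-yh,-zh]
E
python3 -c "
from h import *
plan(ch+.105*zh+np.array([-.06,0,.10]),Rt)"
```

```text
d [-0.0079, 0.0277, 0.0028] r [-0.0807, 0.0899, 0.2913] | at [ 0.5022 -0.2556  0.3101] w 0.0183 gf 58.95981788635254 ft [-0.04 -0.44 -0.56] t 14.1333 q [-46.2  -4.   91.8  21.3  80.   20.4]
```

Emit:
drive_tool(deltas=[[0.01,-0.002,0.007,0.001,-0.02,0.022,0.07],[0.01,-0.004,0.014,0.002,-0.04,0.045,0.145],[0.01,-0.006,0.021,0.003,-0.06,0.067,0.22],[0.01,-0.008,0.028,0.003,-0.081,0.09,0.291],[0.01,-0.008,0.028,0.003,-0.081,0.09,0.291],[0.01,-0.008,0.028,0.003,-0.081,0.09,0.291],[0.01,-0.008,0.028,0.003,-0.081,0.09,0.291]])

```text
clock: 14.72
ee_pos: [0.5072, -0.2837, 0.3068]
tool_rot: [[0.863, 0.076, 0.499], [0.067, -0.997, 0.036], [0.501, 0.002, -0.866]]
ft_force: [0.2, 0.4, -0.4]
width: 0.0182
grip_force: 58.9
```

```bash
python3 -c "
from h import *
plan(ch+.105*zh,Rt)
plan(ch+.125*zh,Rt)
o=manip.get_obs()
n='scene'
s=imaging.snapshot(n)
for n in('scene','top'):
  s=imaging.snapshot(n);R0=np.array(o['tool_rot']);p=o['ee_pos']+R0[:,2]*.0252
  B=np.array([p+R0@[x,y,0] for x,y in((.025,.035),(-.025,.035),(-.025,-.035),(.025,-.035))])
  print('pred board',p,'corners',proj(s,B).round(1).tolist(),'pin',[(round(d['p'],2),np.round(d['position'],4)) for d in imaging.pinpoint(n,'board')[:2]])
  for d in imaging.cut_out(n,'board')[:1]:
    c=max(cv2.findContours(d['region'].astype(np.uint8),0,2)[0],key=cv2.contourArea)[:,0]; print(d['p'],cv2.boxPoints(cv2.minAreaRect(c)).round(1).tolist(),cv2.approxPolyDP(c,3,True)[:,0].tolist())
"
```

```text
d [0.0008, 0.0045, 0.117] r [0.0003, -0.0007, 0.0035] | at [ 0.5072 -0.2837  0.3068] w 0.0182 gf 58.91772508621216 ft [ 0.22  0.35 -0.42] t 14.7167 q [-49.2  -5.4  94.9  24.8  73.   32.7]
d [0.0008, 0.0045, 0.097] r [0.0003, -0.0007, 0.0035] | at [ 0.5072 -0.2837  0.3068] w 0.0182 gf 58.91772508621216 ft [ 0.22  0.35 -0.42] t 14.7167 q [-49.2  -5.4  94.9  24.8  73.   32.7]
pred board [ 0.51976231 -0.28273526  0.28497252] corners [[135.4, 231.4], [116.0, 234.5], [150.5, 206.1], [170.3, 202.0]] pin [(0.93, array([ 0.5178, -0.2821,  0.2858])), (0.65, array([0.4795, 0.0314, 0.0007]))]
0.7 [[117.9000015258789, 232.0], [123.19999694824219, 189.8000030517578], [167.8000030517578, 195.39999389648438], [162.60000610351562, 237.60000610351562]] [[118, 232], [134, 231], [167, 202], [148, 209], [137, 205], [124, 190], [137, 218]]
pred board [ 0.51976231 -0.28273526  0.28497252] corners [[526.1, 250.9], [521.0, 281.2], [473.6, 284.9], [477.0, 254.7]] pin [(0.79, array([ 0.5188, -0.2825,  0.2825]))]
0.26 [[378.8999938964844, 289.8999938964844], [388.5, 287.20001220703125], [403.8999938964844, 343.70001220703125], [394.29998779296875, 346.29998779296875]] [[382, 289], [392, 338], [399, 345], [402, 337], [389, 294]]
```

Emit:
drive_tool(deltas=[[0.01,0,0.002,0.015,0,0,0.003],[0.01,0.001,0.004,0.035,0,0,0.003],[0.01,0.001,0.004,0.055,0,0,0.003],[0.01,0.001,0.004,0.075,0,0,0.003],[0.01,0.001,0.004,0.09,0,0,0.003],[0.01,0.001,0.004,0.102,0,0,0.003],[0.01,0.001,0.004,0.11,0,0,0.003],[0.01,0.001,0.004,0.115,0,0,0.003],[0.01,0.001,0.004,0.115,0,0,0.003],[0.01,0.001,0.004,0.115,0,0,0.003]])

```text
clock: 15.9
ee_pos: [0.5657, -0.2846, 0.2085]
tool_rot: [[0.863, 0.07, 0.501], [0.06, -0.998, 0.035], [0.502, 0.0, -0.865]]
ft_force: [0.0, -0.2, -0.1]
width: 0.0179
grip_force: 58.9
```

```bash
python3 -c "
from h import *
plan(ch+.1052*zh,Rt)
S=imaging.snapshot('scene');T=imaging.snapshot('top')
o=manip.get_obs();R0=np.array(o['tool_rot']);p=o['ee_pos']+R0[:,2]*.0252
print('pred board in head',(p-ch)@np.c_[np.cross(yh,zh),yh,zh])
for n in('scene','top'):
  for t in('board','shaft_tip','camera_head'):
    for d in imaging.pinpoint(n,t)[:1]: print(n,t,round(d['p'],2),np.round(d['position'],4),((np.array(d['position'])-ch)@np.c_[np.cross(yh,zh),yh,zh]).round(4))
print('red',[(round(d['p'],2),np.round(d['position'],3)) for d in imaging.pinpoint('scene','red_weight')])
c=lambda s,x,y:cv2.resize(s['img'][y:y+150,x:x+100,::-1],(400,600),interpolation=cv2.INTER_CUBIC)
cv2.imwrite('pics/fin.png',np.hstack([c(S,150,240),c(T,420,150)]))
"
```

```text
d [-0.0004, -0.0007, 0.0025] r [0.002, -0.0021, -0.0029] | at [ 0.5657 -0.2846  0.2085] w 0.0179 gf 58.9387321472168 ft [ 0.   -0.18 -0.13] t 15.9 q [-44.2   3.2  98.1  25.5  60.2  32.6]
pred board in head [ 0.00065    -0.00085224  0.08280973]
scene board 0.58 [ 0.5757 -0.2848  0.1886] [-0.0009 -0.0016  0.0855]
scene shaft_tip 0.75 [ 0.559  -0.2855  0.2252] [ 0.0029 -0.0011  0.1256]
scene camera_head 0.58 [ 0.6146 -0.2807  0.1142] [-0.0042 -0.0004  0.0015]
top board 0.65 [ 0.5796 -0.2839  0.1872] [ 0.0018 -0.001   0.0823]
top shaft_tip 0.77 [ 0.5598 -0.2814  0.2291] [0.0058 0.0029 0.1284]
top camera_head 0.78 [ 0.6193 -0.2787  0.111 ] [-0.0017  0.0013 -0.0037]
red [(0.8, array([0.49 , 0.142, 0.002])), (0.58, array([ 0.434, -0.076, -0.   ]))]
```

View pics/fin.png

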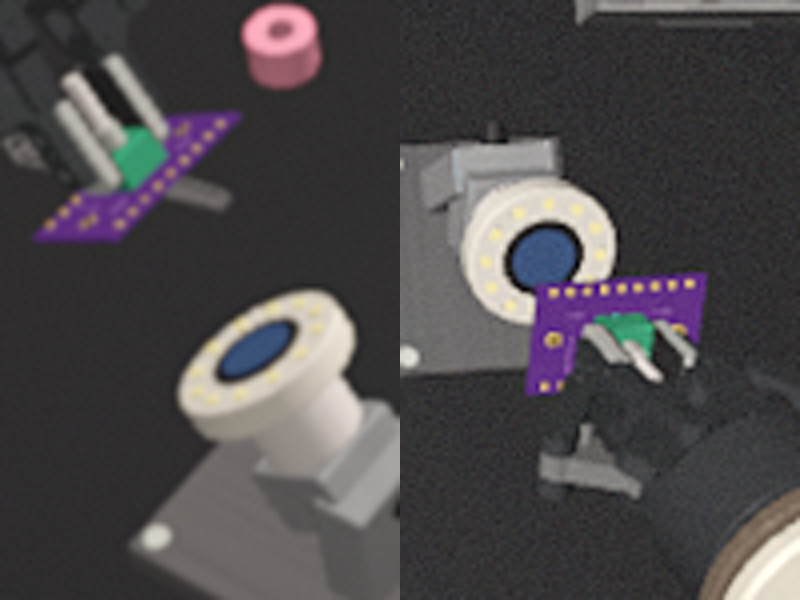

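The board at scene crop (140,185) stands parallel to the ring light at (265,355), and it is centred and about 82 mm from the glass. I will nudge it 2 mm closer, let it settle and hand in.

Emit:
drive_tool(deltas=[[0.01,0,0,0.001,0,0,0],[0.01,0,0,0.002,0,0,0],[0.01,0,0,0.002,0,0,0],[0.01,0,0,0.002,0,0,0],[0.01,0,0,0.002,0,0,0],[0.01,0,0,0.002,0,0,0],[0.01,0,0,0.002,0,0,0],[0.01,0,0,0.002,0,0,0]])

```text
clock: 17.02
ee_pos: [0.5667, -0.2844, 0.2062]
tool_rot: [[0.863, 0.07, 0.5], [0.06, -0.998, 0.035], [0.502, -0.0, -0.865]]
ft_force: [0.3, 0.5, -1.2]
width: 0.0184
grip_force: 58.9
```

```bash
python3 -c "
from h import *
plan(ch+.1052*zh,Rt)
print(order.sign_off())"
```

```text
d [-0.0002, -0.0006, 0.0] r [0.0017, -0.0018, -0.0032] | at [ 0.5667 -0.2844  0.2062] w 0.0184 gf 58.9392614364624 ft [ 0.26  0.51 -1.21] t 17.0167 q [-44.1   3.3  98.1  25.5  60.   32.6]
the job is handed in; nothing more can be done
None
```

The job is handed in, with no verdict returned: the red weight is down on the red post, released, and by my measurements the board is held still about 80 mm from the glass, within about 1 mm of the lens axis and square to it.

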